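# Centre a turned finial on its painting stand

### The job

The small wooden finial stands off-centre on the round painting stand. Without gripping or lifting it, nudge it with light taps of the fingertips until its foot stands wholly inside the white ring in the middle of the stand's top, still upright. It is top-heavy and easily knocked over, so push gently and low at its foot; leave everything else on the bench where it is.

Things in the scene. Friction and masses are not known exactly. Their poses are not given: they have to be found in the camera images.
- finial: loose, turned wooden ball-topped finial, 0.1 kg, 61 mm tall, on the stand. Foot 30 mm across, straight side 12 mm high: its widest part. Neck 12 mm; brass collar 18 mm; ball 24 mm across, centred 49 mm up. Origin: centre of the foot's underside; z up. An upright finger with its tip under 12 mm above the stand meets the foot; pushed higher it tips. Slides with friction, stops when not pushed.
- stand: round painting stand screwed to the bench, immovable: blue foot 80 mm across, slim stem, flat dark steel top disc 80 mm across, 9 mm thick, its upper face 50 mm above the bench. Origin: centre of its underside. On top a white painted ring, inside diameter 42 mm, outside 48 mm, concentric with the disc.
- stand_top (a point): centre of the upper face of the stand's disc, which is also the centre of the white ring, 50 mm above the bench; z up.
- screw_box: loose bystander: blue cardboard box 65x90x43 mm; origin at the centre of its underside.
- masking_tape: loose bystander: roll of beige tape lying flat, 100 mm across, 24 mm high; origin at the centre of its underside.
- electrical_tape: loose bystander: small roll of black tape lying flat, 60 mm across, 18 mm high; origin at the centre of its underside.
- offcut_1: loose bystander: wooden block 64x89x38 mm; origin at the centre of its underside.
Things that resemble listed ones, but are neither listed nor needed, are in the scene too. Several things have the shape of the finial; the one meant has the colours described above.

How it is judged:
At the end, for the whole second after the job is handed in: The finial stands upright (within 0.06 rad) and at rest on the stand's top (within 3 mm of its height), its foot wholly inside the white ring: its centre within 6 mm of the ring's centre (horizontal distance between finial and stand_top below 0.006 m and angle between finial's own z axis and vertical below 0.06 rad and z of finial in the frame of stand_top between -0.003 and 0.003 m and linear speed of finial below 0.01 m/s); the robot touches nothing.
It fails at once if the finial is knocked over or tipped by more than 0.3 rad (angle between finial's own z axis and vertical above 0.3 rad).
It fails at once if the finial is lifted more than 7 mm off the stand's top (z of finial in the frame of stand_top above 0.007 m).
It fails at once if the finial falls off the stand (z of finial in the frame of stand_top below -0.01 m).
It fails at once if the finial is gripped or struck hard: the robot presses on it with more than 10 N (contact force between any of the fingers, the arm and finial above 10 N).
It fails at once if a bystander (screw box, tape rolls, wooden block) is moved by more than 15 mm (distance of any of screw_box, masking_tape, electrical_tape, offcut_1 from where it was at the start of the episode above 0.015 m).
It also fails if it takes over 42 s, if anything falls off the work surface, if the arm or the gripper's body presses on something with over 40 N, if the wrist force passes 120 N, or if a joint passes its speed limit or range.

### The arm

A 6-joint arm with a two-finger parallel gripper is mounted at the origin on a cart in front of the work surface, level with it; the furniture and walls round the work are solid. World frame = base frame: x ahead of the robot, y to its left, z up, the work surface at z = 0. Lengths are in m, angles in rad, forces in N, time in s.
With the tool pointing down it reaches from about 0.425 to 0.95 m from the base axis. Payload 3.5 kg.
Tool frame: the origin (TCP) lies at the very end of the fingers, on their centre line; the grasp point (between the pads) lies 19 mm behind it; z points along the fingers, y is the line along which they close (so a half turn about z gives the same grasp; the last joint's range is limited). The gripper opens to 85 mm and grips with 20 to 120 N. Pads are 22 mm wide; open, the fingers measure 114 mm over their backs; the gripper's body (76 mm by 85 mm) begins 54 mm behind the grasp point. The pads swing forward as they close: fully open they stand 13 mm farther back than shut.
Start: joints at [0.952, 0.286, 1.577, -0, 1.279, -0.15], TCP at [0.305, 0.602, 0.231] pointing down, gripper open.
Joint ranges: [-2.77, 2.77], [-0.9, 2.22], [0.21, 2.48], [-1.53, 4.67], [0.24, 2.81], [-2.84, 2.84]. Speed limits (rad/s): [2.79, 2.79, 3.14, 3.14, 3.14, 3.14].

### API

Orientations are given as a rotation vector (axis times angle).
In Python, from workcell import observe, capture, sign_off, spot_in gives the robot as it stands.
- The arm moves only by the tool move_arm, never from a script. Its argument "commands" is a list of rows, each a list of 7 numbers: the turn, a rotation vector about the world's x, y, z in degrees, then the shift along the world's x, y, z in mm, then the closure, from 0 (fully open) to 1 (shut). A call has 1 to 12 rows; each row is the pose to reach, as a shift and turn from the pose commanded when the call began; what a row does not reach only later rows make up. A row lasts 1/10 s, in which the tool goes at most 50 mm and 8.59 degrees, less where a joint would pass 70% of its speed; a pose out of reach is approached as far as the arm can. A call with a gripper value outside its range is refused whole. The fingers move at their own pace and stop on an object; the grip force is fixed at half the most. Time passes only in rows, so rows that repeat a pose let the fingers close. It gives the time, the measured TCP pose, the force, the opening and the grip force at its end, in the units of the state.
- observe(): the state, without advancing time (a new reading comes with each control period).
- capture(name): name is "scene" or "top" or "wrist"; returns a dict with "frame" (400x640x3 uint8, red, green, blue), "mtx" (3x3 intrinsics, pixels), "position" and "rotation" of the camera in the world. Camera axes: x right, y up, looking along -z (the intrinsics and any distortion apply to the point x, -y, -z); pixel columns grow to the right and rows downward; lengths in m; the calibration is good to about 2 mm. A picture is of the moment at which its call begins. There is no depth.
- sign_off(): hands the job in; it is judged then, once.
Trained networks look in a picture, given as the dict that the camera call returned (one of the last four; its "shot" number tells which), for a name from the list of things; names that differ only in an ending like _2 or _b are one class to them, and where a whole thing is asked for, a point or a joint stands for the part that bears it (a point fixed in the world has none). Each returns a list of dicts, best first, with "conf" (0 to 1); they miss things now and then, are a little off and sometimes report something else, mostly with a low value. They report only what shows in the picture. A call takes as long as a camera call. They do not tell look-alikes from the thing itself.
- spot_in(picture, label): "uv" ([column, row] in pixels, amid what is visible of it).
The state is a dict: "t": time; "qpos": joint angles; "qvel": joint speeds; "tau": joint torques, N m; "ee_pos": TCP position; "tool_rot": TCP orientation; "contact_force": force on the tool from outside, world axes, zero at the start; "moment": the same for the moment, N m; "finger_gap": finger opening in m; "grip_force": force on a finger pad.
Only numpy, scipy, OpenCV 4.12 (cv2) and the standard library are available. Lean on these libraries where they do the work, as an engineer would, in place of code of your own. Each camera call takes 0.05 s, during which the arm holds its last target. There are 200 camera calls.

## Working session

There is one attempt and no reset: what is moved stays moved. The work goes in short steps, Python scripts to look and compute and a tool call to move; the robot and the scene stay as the last step left them, time stands still between calls to the robot, and variables do not carry over. Pictures are saved under pics/ and viewed, at most 10 in all, crops included, and the job is handed in when it is done.

Besides the shell and the picture viewer there is one more tool, called in YAML: its name, and indented under it one key for each argument. move_arm: Moves the arm, as the interface text tells. Its arguments: {"type":"object","properties":{"commands":{"type":"array"}},"required":["commands"]}

```bash
mkdir -p pics; python3 - <<'E'
from workcell import *
import cv2,numpy as np
ims=[]
for n in("scene","top"):
    c=capture(n); cv2.imwrite(f"pics/{n}0.png",c["frame"][...,::-1])
    print(n,c["mtx"].tolist(),c["position"],c["rotation"],[k for k in c])
    for l in("finial","stand"): print(l,[(np.round(d["uv"]),round(d["conf"],2)) for d in spot_in(c,l)])
s=observe();print(s["t"],s["ee_pos"],s["tool_rot"],s["finger_gap"])
E
```

```text
scene [[416.5382559576085, 0.0, 323.28945906889317], [0.0, 416.5382559576085, 203.3761364176789], [0.0, 0.0, 1.0]] [ 0.00903422 -0.11927144  0.69672785] [ 0.75068169 -0.42525131 -0.98655432] ['frame', 'mtx', 'position', 'rotation', 'shot']
finial [(array([344., 238.]), 0.76), (array([254., 198.]), 0.68), (array([323., 230.]), 0.66), (array([288., 184.]), 0.5)]
stand [(array([288., 220.]), 0.62)]
top [[419.15136638233616, 0.0, 324.1524745934195], [0.0, 419.15136638233616, 206.94007274587958], [0.0, 0.0, 1.0]] [0.39582718 0.21010825 1.0224095 ] [ 0.15586947 -0.16600817 -1.62462425] ['frame', 'mtx', 'position', 'rotation', 'shot']
finial [(array([242., 223.]), 0.72), (array([261., 191.]), 0.68), (array([319., 220.]), 0.5), (array([283., 214.]), 0.48)]
stand [(array([283., 228.]), 0.77)]
0.3 [0.30482826 0.60198598 0.23081629] [-7.29542275e-01 -3.05539230e+00  1.27275412e-03] 0.08568905841377292
```

```bash
python3 - <<'E'
import cv2,numpy as np
a=cv2.imread("pics/scene0.png");b=cv2.imread("pics/top0.png")
A=cv2.resize(a[140:290,200:400],(800,600),interpolation=3)
cv2.imwrite("pics/sc.png",A)
cv2.imwrite("pics/tc.png",cv2.resize(b[160:280,210:370],(800,600),interpolation=3))
E
```

```text
(no output)
```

View pics/scene0.png

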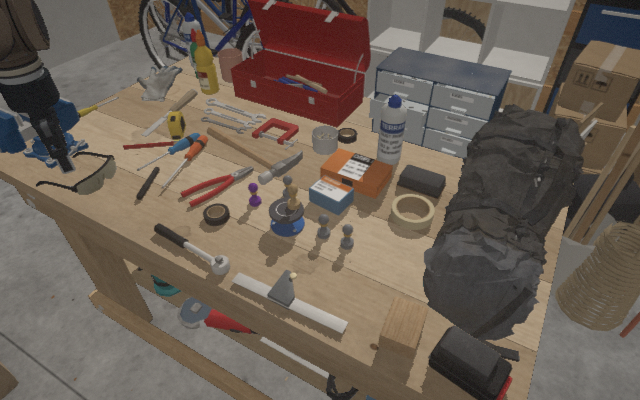

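View pics/tc.png

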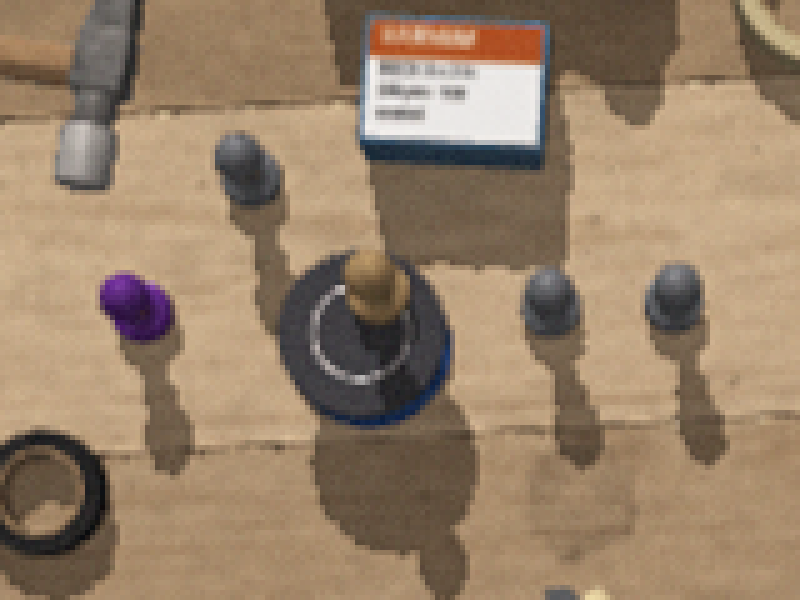

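View pics/sc.png

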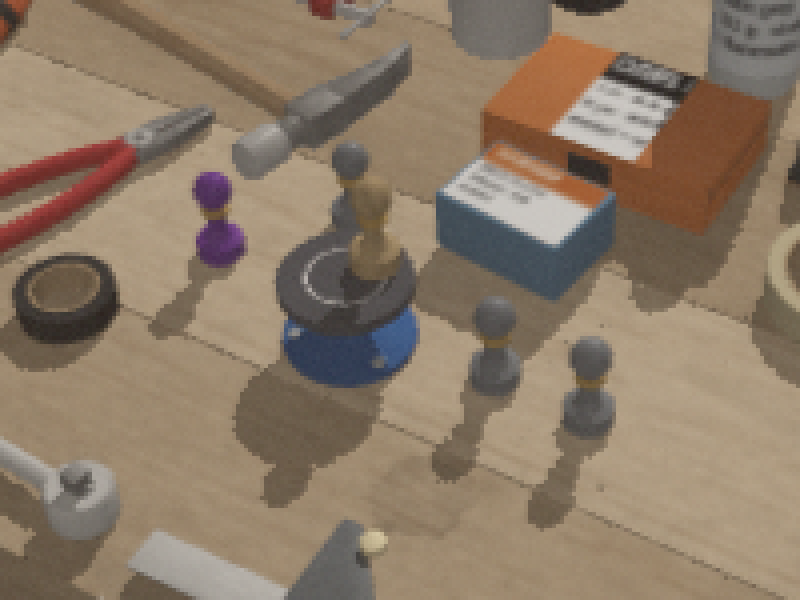

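The candidates in the scene image are the purple finial (254,196), three grey ones (288,184), (323,230) and (347,237), and the wooden one on the stand (293,195). Only the wooden one has the wood colour and stands on the stand's top, and the crops above confirm it. Next I'll compute positions.

```bash
cat > h.py <<'E'
import cv2,numpy as np
from scipy.spatial.transform import Rotation as R
def ray(c,uv):
    K=c["mtx"]; p=np.linalg.solve(K,[uv[0],uv[1],1]); p[1:]*=-1
    r=np.array(c["rotation"]); r=R.from_rotvec(r).as_matrix() if r.ndim==1 else r
    return np.array(c["position"]),r@p
def onz(c,uv,z):
    o,d=ray(c,uv); return o+d*(z-o[2])/d[2]
def proj(c,P):
    r=np.array(c["rotation"]); r=R.from_rotvec(r).as_matrix() if r.ndim==1 else r
    q=(np.atleast_2d(P)-c["position"])@r; q=q*[1,-1,-1]; q=q@np.array(c["mtx"]).T
    return q[:,:2]/q[:,2:]
def circ(x,y,z,r):
    a=np.linspace(0,2*np.pi,60); return np.c_[x+r*np.cos(a),y+r*np.sin(a),0*a+z]
def overlay(c,st,fi,box,s,name,z0=.05):
    u0,v0,u1,v1=box
    im=cv2.resize(np.ascontiguousarray(c["frame"][v0:v1,u0:u1,::-1]),None,fx=s,fy=s,interpolation=3)
    def dr(P,col): cv2.polylines(im,[np.round(((proj(c,P)+.5-[u0,v0])*s)*8).astype(int)],True,col,1,16,3)
    dr(circ(*st,z0,.04),(255,255,0));dr(circ(*st,z0,.0225),(0,0,255))
    for z,r in((0,.015),(.012,.015),(.049,.012)): dr(circ(*fi,z0+z,r),(0,255,0))
    cv2.imwrite("pics/"+name,im)
E
python3 - <<'E'
from workcell import *; from h import *
cs=capture("scene");ct=capture("top")
print("ring top",onz(ct,(282.2,226.6),.05),"ring scene",onz(cs,(200+344/4,140+277/4),.05))
print("ball",onz(ct,(283.8,214),.099),onz(cs,(293,189.5),.099))
for n,uv in (("grey1",(255,186)),("box",(301,178)),("greyR",(320,215)),("etape",(218,259))): print(n,onz(ct,uv,.04))
st=onz(ct,(282.2,226.6),.05)[:2];fi=onz(ct,(283.8,214),.099)[:2]
overlay(ct,st,fi,(243,180,323,260),7,"ot.png");overlay(cs,st,fi,(260,160,340,240),7,"os.png")
a=cv2.imread("pics/ot.png");b=cv2.imread("pics/os.png");cv2.imwrite("pics/ov.png",cv2.resize(np.hstack([a,b]),(800,400),interpolation=2))
E
```

```text
ring top [0.55487575 0.29885431 0.05      ] ring scene [0.55491079 0.29894208 0.05      ]
ball [0.57519104 0.28966518 0.099     ] [0.57365766 0.28905652 0.099     ]
grey1 [0.65966831 0.36146117 0.04      ]
box [0.67301766 0.24945978 0.04      ]
greyR [0.57905541 0.20871572 0.04      ]
etape [0.48908948 0.45232734 0.04      ]
```

View pics/ov.png

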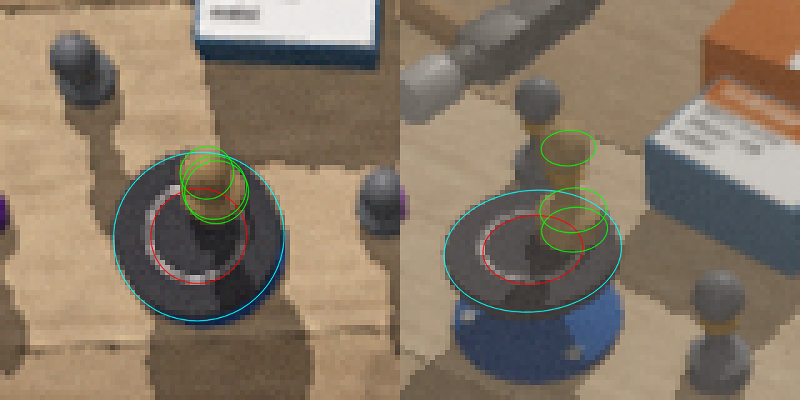

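Wooden finial at about (0.574, 0.289) and ring centre at about (0.555, 0.299). The overlay fits both views. The tool's x axis already lies along the push direction, so I need no turn.

move_arm:
  commands:
    - [0,0,0,45,-49,0,1]
    - [0,0,0,90,-98,0,1]
    - [0,0,0,135,-147,0,1]
    - [0,0,0,180,-196,0,1]
    - [0,0,0,225,-245,0,1]
    - [0,0,0,265,-290,0,1]
    - [0,0,0,290,-320,0,1]
    - [0,0,0,304,-329,0,1]
    - [0,0,0,304,-329,-40,1]
    - [0,0,0,304,-329,-70,1]
    - [0,0,0,304,-329,-90,1]
    - [0,0,0,304,-329,-90,1]

```text
t: 1.6
ee_pos: [0.6066, 0.2717, 0.1364]
tool_rot: [-0.73, -3.048, 0.007]
contact_force: [-0.9, 0.3, 0.0]
finger_gap: 0.0
grip_force: 0.0
```

```bash
python3 - <<'E'
from workcell import *; from h import *
st=(.5549,.2989);fi=(.5744,.2894)
s=observe();print(s["t"],s["ee_pos"],s["tool_rot"],s["contact_force"],s["finger_gap"])
w=capture("wrist");print(w["position"],w["mtx"][0],proj(w,[*st,.05]))
w["frame"]=w["frame"]; overlay(w,st,fi,(0,0,640,400),1,"w1.png")
ct=capture("top");cs=capture("scene");overlay(ct,st,fi,(243,180,323,260),5,"ot.png");overlay(cs,st,fi,(260,160,340,240),5,"os.png")
cv2.imwrite("pics/w1.png",np.hstack([cv2.resize(cv2.imread("pics/w1.png"),(560,350)),cv2.resize(cv2.imread("pics/ot.png"),(240,350))]))
E
```

```text
1.6 [0.60661642 0.27166012 0.13635052] [-0.72992262 -3.04756093  0.00667878] [-0.93168275  0.33012471  0.0325976 ] 1.184177862699789e-05
[0.54082395 0.30506317 0.2804064 ] [318.63943062   0.         320.26243445] [[323.03253667 125.43951362]]
```

View pics/w1.png

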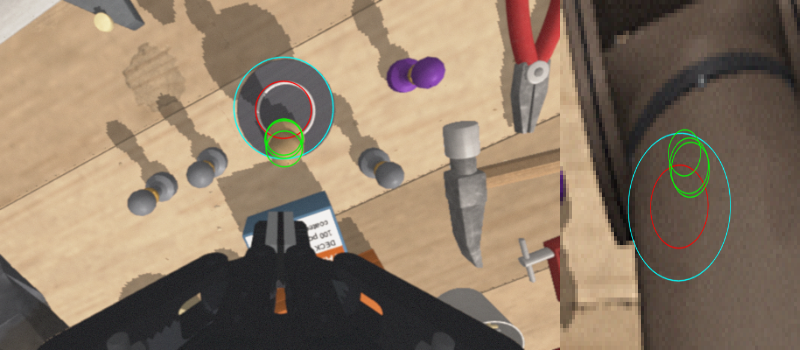

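Wrist view, in the picture as viewed: ring centre about (285,110), finial about (284,140), and the fingers come in from below at (281,215). I'll refine the ring and foot positions from this view.

```bash
python3 - <<'E'
from workcell import *; from h import *
s=observe();print(s["ee_pos"])
w=capture("wrist");g=w["frame"].astype(int)
m=(g.min(2)>125)&(g.max(2)-g.min(2)<30)
v,u=np.nonzero(m); k=(np.hypot(u-323,v-125)<42);print(k.sum())
P=np.array([onz(w,(a,b),.05)[:2] for a,b in zip(u[k],v[k])])
from scipy.optimize import least_squares
f=least_squares(lambda q:np.hypot(*(P-q[:2]).T)-q[2],[.555,.299,.0225],loss="soft_l1",f_scale=.001);print("ring",f.x,np.std(f.fun))
st=f.x[:2]
overlay(w,st,(.5744,.2894),(270,70,380,200),5,"w2.png")
E
```

```text
[0.60971019 0.27378827 0.14308813]
518
ring [0.55743303 0.30029549 0.02262385] 0.0007679534661316029
```

View pics/w2.png

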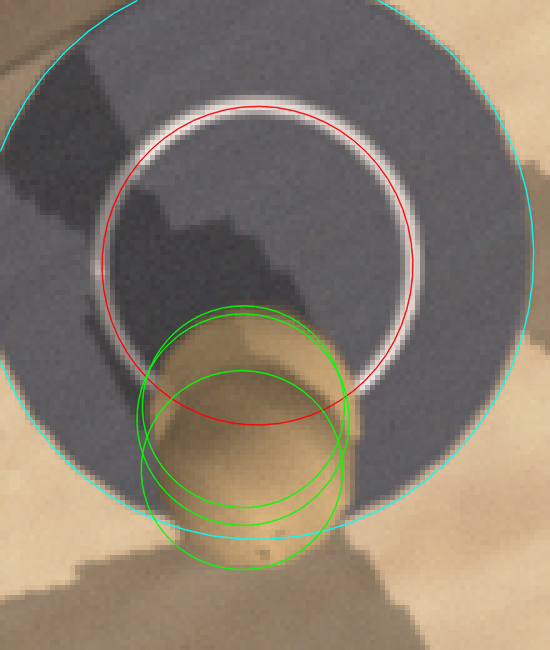

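move_arm:
  commands:
    - [0,0,0,0,0,-30,1]
    - [0,0,0,0,0,-60,1]
    - [0,0,0,0,0,-78,1]
    - [0,0,0,0,0,-85,1]
    - [0,0,0,0,0,-85,1]
    - [0,0,0,0,0,-85,1]
    - [0,0,0,0,0,-85,1]

```text
t: 2.5
ee_pos: [0.6103, 0.2736, 0.0584]
tool_rot: [0.729, 3.053, 0.003]
contact_force: [0.4, -0.2, -0.1]
finger_gap: 0.0003
grip_force: 0.0
```

```bash
cat > m.py <<'E'
from workcell import *; from h import *
from scipy.optimize import least_squares
import sys
s=observe();print(s["t"],s["ee_pos"],s["contact_force"])
w=capture("wrist");g=w["frame"].astype(int)
m=(g.min(2)>125)&(g.max(2)-g.min(2)<30)
v,u=np.nonzero(m); P=np.array([onz(w,(a,b),.05)[:2] for a,b in zip(u,v)])
P=P[abs(np.hypot(*(P-[.5565,.2997]).T)-.0225)<.005]
f=least_squares(lambda q:np.hypot(*(P-q[:2]).T)-q[2],[.556,.2995,.0225],loss="soft_l1",f_scale=.001);print(len(P),"ring",f.x)
st=f.x[:2]; ux=np.array([.892,-.452]); uy=np.array([.452,.892])
a,l=float(sys.argv[1]),float(sys.argv[2]); fi=st+a*ux+l*uy
c=proj(w,[*(st+.02*ux),.055])[0]; print(c, "tcp rel", (s["ee_pos"][:2]-st)@ux,(s["ee_pos"][:2]-st)@uy)
W=int(sys.argv[4]); u0=int(max(0,c[0]-W)); v0=int(max(0,c[1]-W)); 
overlay(w,st,fi,(u0,v0,min(640,u0+2*W),min(400,v0+2*W)),560//(2*W),sys.argv[3])
E
python3 m.py .0207 0 w3.png 90
```

```text
2.5 [0.61026398 0.27360916 0.05840655] [ 0.38941594 -0.24381381 -0.08340347]
1232 ring [0.55727238 0.30025348 0.02266129]
[321.28717642 178.73544295] tcp rel 0.05931174523292799 0.00018546756295731437
```

View pics/w3.png

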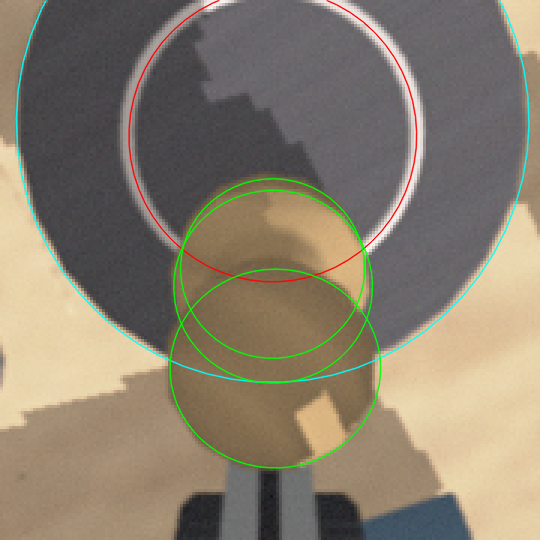

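move_arm:
  commands:
    - [0,0,0,0,0,-3,1]
    - [0,0,0,-2.7,1.4,-3,1]
    - [0,0,0,-5.4,2.7,-3,1]
    - [0,0,0,-7.1,3.6,-3,1]
    - [0,0,0,-8.5,4.3,-3,1]
    - [0,0,0,-9.8,5.0,-3,1]
    - [0,0,0,-11.2,5.7,-3,1]
    - [0,0,0,-12.5,6.3,-3,1]
    - [0,0,0,-13.8,7.0,-3,1]
    - [0,0,0,-15.2,7.7,-3,1]
    - [0,0,0,-16.5,8.4,-3,1]
    - [0,0,0,-17.8,9.0,-3,1]

```text
t: 3.75
ee_pos: [0.5911, 0.2822, 0.0534]
tool_rot: [0.73, 3.055, 0.0]
contact_force: [0.7, -0.8, -0.8]
finger_gap: -0.0
grip_force: 0.4
```

```bash
python3 m.py .0137 0 w4.png 90
```

```text
3.75 [0.59112309 0.28219544 0.05337827] [ 0.70732061 -0.78070172 -0.80877325]
1132 ring [0.55741123 0.30017717 0.02268151]
[323.30652143 224.21499231] tcp rel 0.03819871681263746 -0.0008019441045451648
```

View pics/w4.png

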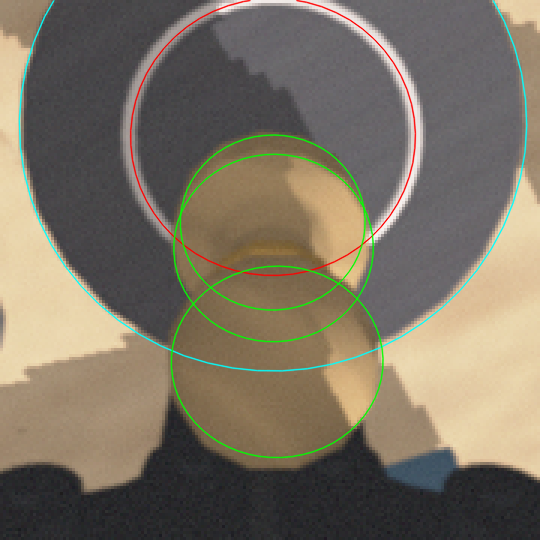

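Upright and sliding straight, about 14 mm to go. The foot's front edge is at row ~140 of the picture.

move_arm:
  commands:
    - [0,0,0,-1.3,0.7,0,1]
    - [0,0,0,-2.7,1.4,0,1]
    - [0,0,0,-4.0,2.0,0,1]
    - [0,0,0,-5.4,2.7,0,1]
    - [0,0,0,-6.7,3.4,0,1]
    - [0,0,0,-8.0,4.1,0,1]
    - [0,0,0,-9.4,4.8,0,1]
    - [0,0,0,-10.7,5.4,0,1]
    - [0,0,0,-10.7,5.4,0,1]

```text
t: 4.7
ee_pos: [0.5802, 0.2877, 0.0534]
tool_rot: [-0.729, -3.055, -0.0]
contact_force: [0.6, 0.0, 0.5]
finger_gap: -0.0
grip_force: 0.1
```

```bash
python3 m.py .002 0 w5.png 90
```

```text
4.7 [0.58021961 0.28771381 0.05335281] [0.61597297 0.02313942 0.54358054]
1030 ring [0.55743293 0.30017526 0.02266861]
[323.29853357 247.61333055] tcp rel 0.0259582866183621 -0.0008160341133646633
```

View pics/w5.png

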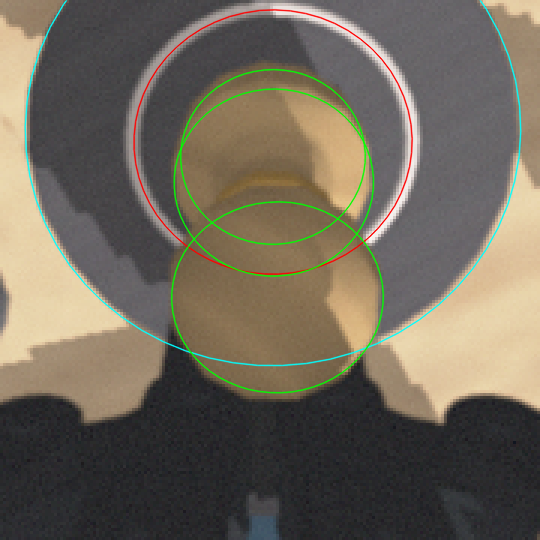

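It is about 2.5 mm short (foot front row 68, ring inner edge row 18). One last 2 mm push, then back straight off and rise.

move_arm:
  commands:
    - [0,0,0,-0.9,0.5,0,1]
    - [0,0,0,-1.8,0.9,0,1]
    - [0,0,0,-1.8,0.9,0,1]
    - [0,0,0,2,-1,0,1]
    - [0,0,0,12,-6,0,1]
    - [0,0,0,30,-15,0,1]
    - [0,0,0,34,-17,10,1]
    - [0,0,0,34,-17,50,1]
    - [0,0,0,34,-17,85,1]
    - [0,0,0,34,-17,85,1]

```text
t: 5.75
ee_pos: [0.6186, 0.2716, 0.1465]
tool_rot: [0.728, 3.045, 0.01]
contact_force: [-0.7, 0.8, 1.1]
finger_gap: -0.0
grip_force: 0.0
```

```bash
python3 m.py .0005 0 w6.png 60
```

```text
5.75 [0.61862476 0.27162029 0.14654337] [-0.6928077   0.75916815  1.05101515]
699 ring [0.55729577 0.30036802 0.02263277]
[317.05211258 138.05122632] tcp rel 0.06769943301451312 0.0020777269777229324
```

View pics/w6.png

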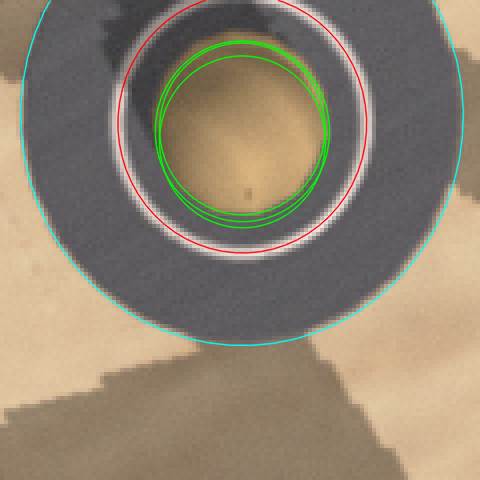

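The foot is well inside the ring: the finial is at about (240,125) and the ring centre at about (242,125), under 2 mm off. It stands upright and the arm is clear, so I'm handing in.

```bash
python3 -c "
from workcell import *
print(sign_off())"
```

```text
the job is handed in; nothing more can be done
None
```

I handed the job in with the wooden finial upright inside the white ring, under 2 mm from its centre in the last wrist picture, and the arm clear of everything; sign-off returned no verdict.

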